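# Hold a spacer bar in the corner of the marking-out jig with one diagonal push

### The arm

A 6-joint arm with a two-finger parallel gripper is mounted at the origin on a cart in front of the work surface, level with it; the furniture and walls round the work are solid. World frame = base frame: x ahead of the robot, y to its left, z up, the work surface at z = 0. Lengths are in m, angles in rad, forces in N, time in s.
With the tool pointing down it reaches from about 0.325 to 0.9 m from the base axis. Payload 6.1 kg.
Tool frame: the origin (TCP) lies at the very end of the fingers, on their centre line; the grasp point (between the pads) lies 19 mm behind it; z points along the fingers, y is the direction in which the jaws open and shut (so a half turn about z gives the same grasp; the last joint's range is limited). The gripper opens to 85 mm and grips with 20 to 120 N. Pads are 22 mm wide; open, the fingers measure 114 mm over their backs; the gripper's body (76 mm by 85 mm) begins 54 mm behind the grasp point. The pads swing forward as they close: fully open they stand 13 mm farther back than shut.
Start: joints at [-1.44, 0.22, 1.526, -0, 1.395, -0.126], TCP at [0.159, -0.604, 0.231] pointing down, gripper open.
Joint ranges: [-2.98, 2.98], [-0.91, 2.08], [0.09, 2.57], [-1.24, 4.39], [0.2, 2.65], [-2.68, 2.68]. Speed limits (rad/s): [2.57, 2.57, 3.01, 3.14, 3.14, 3.14].

### API

Orientations are given as a unit quaternion [x, y, z, w].
In Python, from workcell import readout, camera, camera_info, arm, nets gives the robot as it stands. The module is installed in compiled form; this text tells all that it offers.
- The arm moves only by the tool step_arm, never from a script. Its argument "steps" is a list of rows, each an object with "slide": the shift along the world's x, y, z in m, a list of three; "rot": the turn, a rotation vector about the world's x, y, z in degrees, a list of three. A call has 1 to 12 rows; each row shifts and turns the pose as measured when the row begins; what a row does not reach is not made up. A row lasts 1/10 s, in which the tool goes at most 50 mm and 8.59 degrees, less where a joint would pass 70% of its speed; a pose out of reach is approached as far as the arm can. A call with a gripper value outside its range is refused whole. "fingers" is the finger opening in m, from 0 to 0.0854, set as the call begins (left out, the last holds). The fingers move at their own pace and stop on an object; "squeeze" is the grip in N (left out, the last holds). Time passes only in rows, so rows that do not move let the fingers close. It gives the time, the measured TCP pose, the force and the opening at its end, in the units of the state.
- readout.state(): the state, without advancing time (a new reading comes with each control period).
- camera(name): name is "side" or "top" or "wrist"; returns the picture (420x560x3 uint8, red, green, blue); there is no depth.
- camera_info(name): a dict with "fx", "fy", "cx", "cy" (pixels), "R" (3x3) and "t" (3): a world point X has camera coordinates R X + t. Camera axes: x right, y down, z forward; pixel columns grow to the right and rows downward; lengths in m; the calibration is good to about 2 mm. The wrist camera is an equidistant fisheye: a pixel r from the principal point sees the ray r / f radians off the axis. A picture is of the moment at which its call begins: read the wrist's pose just before it. camera_info takes no time and is no camera call; for the wrist camera it gives the pose at the moment of the call.
- arm.job_done(): hands the job in, once; it reports no verdict.
Trained networks look in the newest picture that a camera, given by its name, has taken for a name from the list of things; names that differ only in an ending like _2 or _b are one class to them, and where a whole thing is asked for, a point or a joint stands for the part that bears it (a point fixed in the world has none). Each returns a list of dicts, best first, with "conf" (0 to 1); they miss things now and then, are a little off and sometimes report something else, mostly with a low value. They report only what shows in the picture. A call takes as long as a camera call. They do not tell look-alikes from the thing itself.
- nets.recognise(camera, target): "uv" ([column, row] in pixels, amid what is visible of it).
- nets.tip_of(camera, target): "uv" ([column, row] in pixels: a listed point, or the origin of a listed thing).
The state is a dict: "t": time; "joint_positions": joint angles; "dq": joint speeds; "joint_torque": joint torques, N m; "ee_pos": TCP position; "tool_rot": TCP orientation; "contact_force": force on the tool from outside, world axes, zero at the start; "ft_torque": the same for the moment, N m; "grip_width": finger opening in m.
Only numpy, scipy, OpenCV 4.12 (cv2) and the standard library are available. Lean on these libraries where they do the work, as an engineer would, in place of code of your own. Each camera call takes 0.05 s, during which the arm holds its last target.

### The job

Lay the longer of the two white spacer bars flat in the metal marking-out jig, lengthwise along the fence with its bevelled edge up and facing away from the fence, and let go of it. Then, with closed fingertips on the bevel and not gripping the bar, press it with one firm diagonal push (about 15 N, down and towards the fence) so that it sits tight on the base plate, flat against the fence and with its end up to the stop block, and finish still holding that push. Leave the shorter bar, the marker and the label roll where they are.

Things in the scene. Friction and masses are not known exactly. Their poses are not given: they have to be found in the camera images.
- long_bar: the longer spacer bar, white plastic, loose, 0.16 kg: 120 mm long (y), 32 wide (x), 36 high (z); origin at the centre of its underside. Its upper -x edge has a 10 x 10 mm 45 degree bevel all along: the -x side is upright to 26 mm only, the flat top 22 mm wide. Starts flat on the bench, bevel up, yaw within 1.2 rad. In the jig its +x side goes to the fence, its +y end to the stop
- bar_corner (a point): the lower corner of the long bar at its +x side and +y end (16, 60, 0 mm in its frame); it belongs in the inner corner of the jig
- bar_bevel (a point): the middle of the long bar's sloping bevel face (-11, 0, 31 mm in its frame), where the push goes; axes as the bar's. Friction under the bar takes up a little of the push towards the fence; 8 to 10 N that way, within a push of about 15 N, seats it surely
- short_bar: the shorter spacer bar, same section and bevel but 80 mm long, 0.11 kg, loose on the bench; origin at the centre of its underside; the two bars may lie in either's place. Not to be moved
- jig: the marking-out jig, fixed to the bench, turned by up to 0.3 rad. Origin on the bench under its centre, x towards the fence (away from the robot), y along the fence towards the stop block (left), z up
- jig_base: the jig's grey base plate, 130 mm (x) by 200 mm (y), its top 12 mm above the bench, smooth (friction about 0.2); same origin and axes as the jig
- jig_fence: the steel fence along the far edge of the base: 16 mm thick, 200 mm long, 16 mm high above the base plate; its face towards the robot lies at jig x = +45 mm; same origin and axes as the jig (not the fence's own centre)
- jig_stop: the dark stop block standing on the base at the left end: 18 mm thick, 20 mm high above the base plate, from jig x = -35 mm to the fence face; its face towards the bar lies at jig y = +70 mm; same origin and axes as the jig (not the block's own centre)
- jig_corner (a point): the inner corner of the jig where base top, fence face and stop face meet (45, 70, 12 mm in the jig's frame); axes as the jig's
- marker: a felt marker lying on the bench, 11 x 132 x 12 mm, loose, near the jig; origin at the centre of its underside. Not to be moved
- label_roll: a white label roll lying flat, 68 mm across, 41 mm high, loose; origin at the centre of its underside. Not to be moved
Not all that is in view belongs to the job. Leave any black or pink look-alike of the long_bar alone.

How it is judged:
On the way:
1. the long bar lies flat on the jig's base plate along the fence, bevel away from the fence, let go (angle between long_bar's own z axis and vertical below 0.06 rad and z of long_bar in the frame of jig_corner between -0.003 and 0.003 m and x of bar_bevel in the frame of jig_corner below -0.015 m and y of bar_corner in the frame of jig_corner above -0.08 m and angle between the y axis of long_bar and the y axis of jig, either way round below 0.3 rad and contact force between each of the arm, the fingers and long_bar below 0.1 N and linear speed of long_bar below 0.02 m/s), for 0.2 s.
At the end, for the whole second after the job is handed in: Long bar at rest, flat on the base (3 mm, 0.06 rad), square to the fence (0.05 rad), plain side at the fence (3 mm), end at the stop (4 mm); ungripped: fingers over 6 mm off its centre line on the bevel side, pushing over 5 N; fence carries over 2 N, base over 5 N (angle between long_bar's own z axis and vertical below 0.06 rad and z of long_bar in the frame of jig_corner between -0.003 and 0.003 m and x of bar_bevel in the frame of jig_corner below -0.015 m and y of bar_corner in the frame of jig_corner between -0.08 and 0.003 m and angle between the y axis of long_bar and the y axis of jig, either way round below 0.05 rad and x of bar_corner in the frame of jig_corner between -0.003 and 0.003 m and y of bar_corner in the frame of jig_corner above -0.004 m and contact force between long_bar and jig_fence above 2 N and contact force between long_bar and jig_base above 5 N and contact force between the fingers and long_bar above 5 N and x of the grasp point in the frame of long_bar below -0.006 m and linear speed of long_bar below 0.01 m/s); the arm keeps its last pose, push and grip.
It fails at once if the short bar is moved by more than 25 mm (distance of short_bar from where it was at the start of the episode above 0.025 m).
It fails at once if the marker is moved by more than 25 mm (distance of marker from where it was at the start of the episode above 0.025 m).
It fails at once if the label roll is moved by more than 25 mm (distance of label_roll from where it was at the start of the episode above 0.025 m).
It also fails if it takes over 51 s, if anything falls off the work surface, if the arm or the gripper's body presses on something with over 40 N, if the wrist force passes 120 N, or if a joint passes its speed limit or range.

## Working session

There is one attempt and no reset: what is moved stays moved. The work goes in short steps, Python scripts to look and compute and a tool call to move; the robot and the scene stay as the last step left them, time stands still between calls to the robot, and variables do not carry over. Pictures are saved under pics/ and viewed, and the job is handed in when it is done.

Besides the shell and the picture viewer there is one more tool, called after "Emit:" as name(argument=value, ...), one argument or row to a line, values as JSON. step_arm: Moves the arm, as the interface text tells. Its arguments: {"type":"object","properties":{"steps":{"type":"array","items":{"type":"object","properties":{"slide":{"type":"array","items":{"type":"number"}},"rot":{"type":"array","items":{"type":"number"}}}}},"fingers":{"type":"number"},"squeeze":{"type":"number"}},"required":["steps"]}

```bash
mkdir -p pics
cat > h.py <<'E'
import numpy as np, cv2
from workcell import readout, camera, camera_info, arm, nets
def ray(name,uv,ci=None):
    ci=ci or camera_info(name); R=np.array(ci["R"]);t=np.array(ci["t"])
    x=(uv[0]-ci["cx"])/ci["fx"];y=(uv[1]-ci["cy"])/ci["fy"]
    if name=="wrist":
        r=np.hypot(x,y); s=np.sin(r)/r if r>1e-9 else 1
        d=np.array([x*s,y*s,np.cos(r)])
    else: d=np.array([x,y,1.])
    return -R.T@t, R.T@d
def onz(name,uv,z,ci=None):
    o,d=ray(name,uv,ci); return o+d*(z-o[2])/d[2]
def proj(name,X,ci=None):
    ci=ci or camera_info(name); c=np.array(ci["R"])@np.array(X)+np.array(ci["t"])
    if name=="wrist":
        n=np.hypot(c[0],c[1]); th=np.arctan2(n,c[2]); k=th/n if n>1e-9 else 1/c[2]
        return np.array([ci["cx"]+ci["fx"]*c[0]*k,ci["cy"]+ci["fy"]*c[1]*k])
    return np.array([ci["cx"]+ci["fx"]*c[0]/c[2],ci["cy"]+ci["fy"]*c[1]/c[2]])
def save(name,fn,im=None):
    im=camera(name) if im is None else im
    cv2.imwrite("pics/"+fn,im[:,:,::-1]); return im
E
python3 - <<'E'
from h import *
for n in ["side","top"]:
    save(n,n+"0.png"); ci=camera_info(n); print(n,ci)
    for k in ["long_bar","short_bar","jig","marker","label_roll"]:
        print(k,[(np.round(d["uv"]).tolist(),round(d["conf"],2)) for d in nets.recognise(n,k)][:4])
    for k in ["bar_corner","bar_bevel","jig_corner"]:
        print(k,[(np.round(d["uv"]).tolist(),round(d["conf"],2)) for d in nets.tip_of(n,k)][:4])
print(readout.state())
E
```

```text
side {'fx': 392.63063120644176, 'fy': 392.63063120644176, 'cx': 277.2207509486387, 'cy': 204.71020846345257, 'R': array([[-0.84020344, -0.54221665,  0.00769986],
       [-0.28502346,  0.42949548, -0.8569103 ],
       [ 0.46132398, -0.72217362, -0.51540804]]), 't': array([0.41231011, 0.22607607, 0.7624101 ])}
long_bar [([342.0, 188.0], 0.71), ([378.0, 209.0], 0.6), ([385.0, 176.0], 0.6)]
short_bar [([281.0, 211.0], 0.59), ([344.0, 188.0], 0.43)]
jig [([217.0, 268.0], 0.9)]
marker [([282.0, 289.0], 0.67)]
label_roll [([201.0, 207.0], 0.89), ([342.0, 189.0], 0.69)]
bar_corner [([398.0, 216.0], 0.63), ([326.0, 198.0], 0.59)]
bar_bevel [([346.0, 187.0], 0.83), ([379.0, 201.0], 0.75), ([399.0, 176.0], 0.63)]
jig_corner [([189.0, 279.0], 0.57)]
top {'fx': 460.38179655330316, 'fy': 460.38179655330316, 'cx': 278.55420395907197, 'cy': 217.39329979102422, 'R': array([[-0.02556811, -0.99966844,  0.00304647],
       [-0.98714897,  0.0247668 , -0.15787186],
       [ 0.15774406, -0.0070438 , -0.98745491]]), 't': array([-0.05645879,  0.53913108,  1.21099285])}
long_bar [([350.0, 292.0], 0.96), ([363
[... 461 characters left out ...]
0], 0.85)]
{'t': 0.9, 'joint_positions': array([-1.44007876e+00,  2.20371788e-01,  1.52648126e+00, -3.72202620e-05,
        1.39469074e+00, -1.26094296e-01]), 'dq': array([ 0.00014129, -0.00068777, -0.00105503, -0.00103316,  0.00101741,
        0.00058837]), 'joint_torque': array([-1.91645313e-04, -4.96839201e+01, -3.89738023e+01, -1.97778127e-04,
        6.30597424e-04,  2.41696210e-07]), 'ee_pos': array([ 0.15873743, -0.60451142,  0.23132707]), 'tool_rot': array([ 9.91766862e-01,  1.28056592e-01, -1.82658519e-05,  2.44731705e-05]), 'contact_force': array([-0.27228812, -0.49719515,  0.02780957]), 'ft_torque': array([-0.00215619, -0.03156645,  0.049035  ]), 'grip_width': 0.08521561527721688}
```

Run:
```python
import cv2
a=cv2.imread("pics/top0.png"); c=a[120:340,130:450]; cv2.imwrite("pics/top0c.png",cv2.resize(c,None,fx=2.5,fy=2.5,interpolation=cv2.INTER_CUBIC))
a=cv2.imread("pics/side0.png"); c=a[140:360,140:460]; cv2.imwrite("pics/side0c.png",cv2.resize(c,None,fx=2.5,fy=2.5,interpolation=cv2.INTER_CUBIC))
```

```text
(no output)
```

View pics/top0c.png

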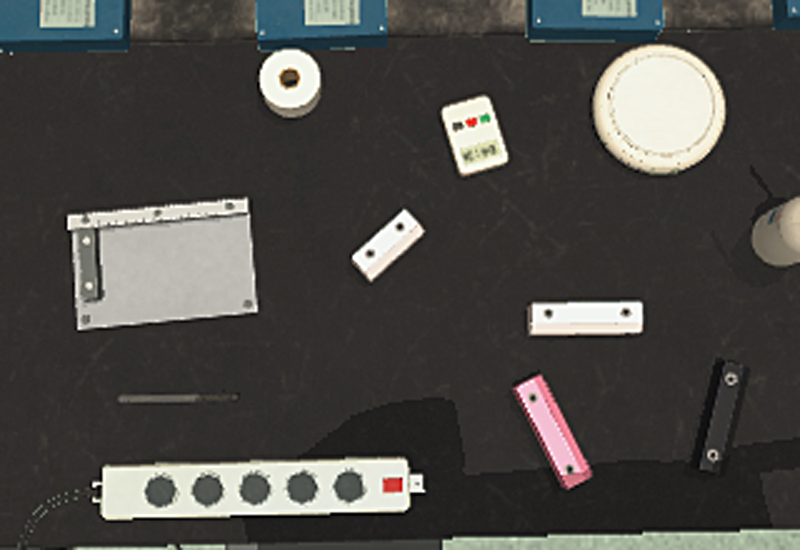

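View pics/side0c.png

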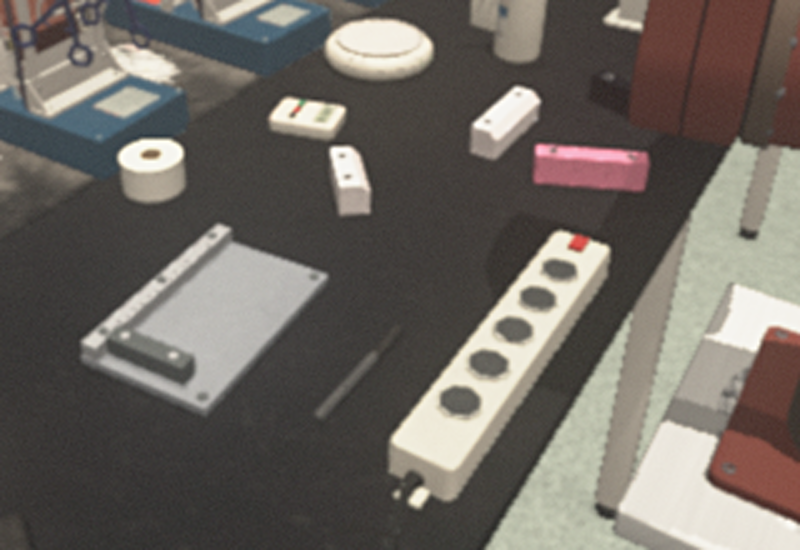

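The top view shows the long white bar at about (363,247), bevel towards the robot. The short bar is at (285,217), the jig at about (195,225) and the marker at (201,279). The pink and black bars are look-alikes. Next I'll measure edges.

Run:
```python
from h import *
a=cv2.imread("pics/top0.png")
c=a[228:270,330:400]; cv2.imwrite("pics/bar0.png",cv2.resize(c,None,fx=11,fy=11,interpolation=cv2.INTER_NEAREST))
c=a[195:257,150:240]; cv2.imwrite("pics/jig0.png",cv2.resize(c,None,fx=8.8,fy=8.8,interpolation=cv2.INTER_NEAREST))
g=a.min(axis=2)
m=np.zeros_like(g); m[228:270,330:400]=(g[228:270,330:400]>110)
P=np.argwhere(m)[:,::-1].astype(np.float32); print(cv2.minAreaRect(P))
for p in cv2.boxPoints(cv2.minAreaRect(P)): print(p,onz("top",p,0.036),onz("top",p,0.026))
```

```text
((364.0, 247.0), (12.0, 44.0), 90.0)
[342. 241.] [ 0.46935826 -0.24085622  0.036     ] [ 0.47039936 -0.24229864  0.026     ]
[386. 241.] [ 0.4663379 -0.3604829  0.036    ] [ 0.46735474 -0.36288611  0.026     ]
[386. 253.] [ 0.43374631 -0.35844571  0.036     ] [ 0.4345014  -0.36083256  0.026     ]
[342. 253.] [ 0.43676373 -0.23931226  0.036     ] [ 0.43754305 -0.24074227  0.026     ]
```

View pics/bar0.png

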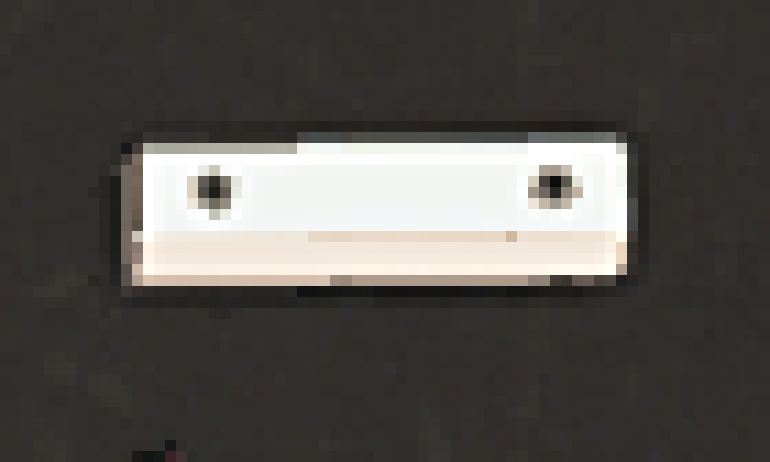

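View pics/jig0.png

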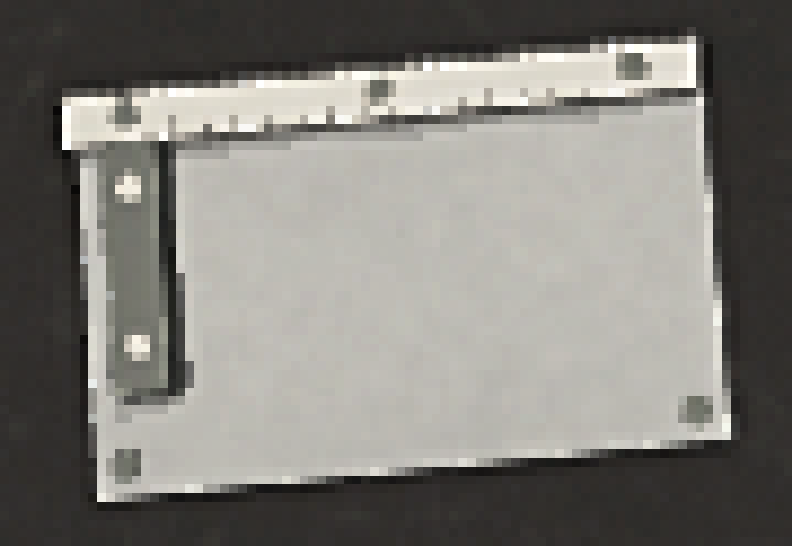

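```bash
cat > m.py <<'E'
from h import *
from scipy.optimize import least_squares
def fit(name,pts,uv,x0,z0=0,ci=None):
    ci=ci or camera_info(name)
    def w(p):
        c,s=np.cos(p[2]),np.sin(p[2])
        return [np.array([p[0]+c*q[0]-s*q[1],p[1]+s*q[0]+c*q[1],q[2]+z0]) for q in pts]
    f=lambda p:np.concatenate([proj(name,X,ci)-u for X,u in zip(w(p),uv)])
    r=least_squares(f,x0,x_scale=[.01,.01,.05]); return r.x,np.round(r.fun.reshape(-1,2),2)
E
python3 - <<'E'
from m import *
J=[(-.065,.1,.012),(-.065,-.1,.012),(.061,.1,.028),(.061,-.1,.028),(.045,.1,.028),(.045,-.1,.028)]
uv=np.array([(97,500),(732,438),(62,97),(697,38),(66,150),(697,90)])/8.8+[149.5,194.5]
print("jig",fit("top",J,uv,[.5,.1,0]))
B=[(.016,.06,.036),(.016,-.06,.036),(-.016,.06,.026),(-.016,-.06,.026),(-.006,.06,.036),(-.006,-.06,.036)]
uv=np.array([(142,148),(628,138),(138,285),(625,276),(142,232),(628,230)])/11+[329.5,227.5]
print("bar",fit("top",B,uv,[.45,-.3,0]))
a=camera("side")
c=a[160:220,320:370]; cv2.imwrite("pics/bars.png",cv2.resize(c[:,:,::-1],None,fx=10,fy=10,interpolation=cv2.INTER_NEAREST))
E
```

```text
jig (array([0.52754462, 0.16241775, 0.07086002]), array([[-0.06,  0.12],
       [ 0.12,  0.22],
       [-0.08,  0.11],
       [-0.11,  0.02],
       [-0.22, -0.24],
       [ 0.35, -0.24]]))
bar (array([ 0.45286665, -0.30145941, -0.01184331]), array([[-0.12, -0.04],
       [-0.21,  0.28],
       [ 0.15, -0.43],
       [-0.2 , -0.2 ],
       [ 0.17,  0.4 ],
       [ 0.21, -0.01]]))
```

Emit:
step_arm(
  steps=[
    {"slide":[0.03,0.03,0],"rot":[0,0,7.5]},
    {"slide":[0.03,0.03,0],"rot":[0,0,7.5]},
    {"slide":[0.03,0.03,0],"rot":[0,0,7.5]},
    {"slide":[0.03,0.03,0],"rot":[0,0,7.5]},
    {"slide":[0.03,0.03,0],"rot":[0,0,7.5]},
    {"slide":[0.03,0.03,0],"rot":[0,0,7.5]},
    {"slide":[0.03,0.03,0],"rot":[0,0,7.5]},
    {"slide":[0.03,0.03,0],"rot":[0,0,7.5]},
    {"slide":[0.03,0.03,-0.03],"rot":[0,0,7.5]},
    {"slide":[0.03,0.03,-0.03],"rot":[0,0,7.5]},
  ],
  fingers=0.085,
  squeeze=40,
)

```text
t: 1.95
ee_pos: [0.4635, -0.3016, 0.179]
tool_rot: [0.694, 0.72, 0.001, 0.008]
contact_force: [0.2, -1.1, -0.8]
grip_width: 0.0853
```

```bash
cat > st.py <<'E'
from h import *
from scipy.spatial.transform import Rotation as Ro
s=readout.state(); R=Ro.from_quat(s["tool_rot"]).as_matrix()
print("t",round(s["t"],2),"pos",np.round(s["ee_pos"],4),"yaw_y",round(np.degrees(np.arctan2(R[1,1],R[0,1])),2),"z",np.round(R[:,2],4),"F",np.round(s["contact_force"],2),"w",round(s["grip_width"],4),"q",np.round(s["joint_positions"],2))
E
python3 - <<'E'
import st
from h import *
ci=camera_info("wrist"); save("wrist","w1.png")
c,s=np.cos(-.0118),np.sin(-.0118)
for q in [(.016,.06,.036),(.016,-.06,.036),(-.016,.06,.026),(-.016,-.06,.026)]:
    print(proj("wrist",[.4529+c*q[0]-s*q[1],-.3015+s*q[0]+c*q[1],q[2]],ci).round(1))
E
```

```text
t 1.95 pos [ 0.4635 -0.3016  0.179 ] yaw_y 2.09 z [ 0.0131 -0.0102 -0.9999] F [ 0.18 -1.14 -0.83] w 0.0853 q [-0.72  0.08  1.78  0.    1.26 -0.76]
[286.2 127.1]
[279.7 254.5]
[250.3 125.2]
[247.3 248.9]
```

View pics/w1.png

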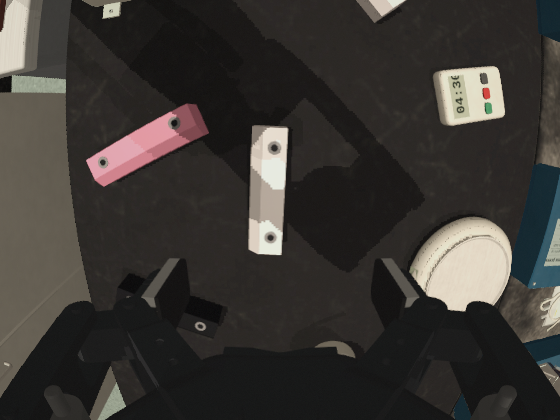

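The wrist view agrees with the fit: predicted bar corners are within about 2 px of those seen at (288,127), (282,254) and (249,252). I'll lower to grasp.

Emit:
step_arm(
  steps=[
    {"slide":[-0.01,0,-0.035],"rot":[0.5,0.7,-2.8]},
    {"slide":[0,0,-0.04],"rot":[0,0,0]},
    {"slide":[0,0,-0.035],"rot":[0,0,0]},
  ],
  fingers=0.085,
)

```text
t: 2.3
ee_pos: [0.4605, -0.2941, 0.0654]
tool_rot: [0.706, 0.708, 0.002, 0.003]
contact_force: [0.3, -0.4, -0.1]
grip_width: 0.0852
```

```bash
python3 st.py
```

```text
t 2.3 pos [ 0.4605 -0.2941  0.0654] yaw_y 0.22 z [ 6.8e-03 -3.0e-04 -1.0e+00] F [ 0.34 -0.4  -0.1 ] w 0.0852 q [-0.72  0.21  1.87  0.    1.05 -0.72]
```

Emit:
step_arm(
  steps=[
    {"slide":[-0.007,-0.0075,-0.01],"rot":[0,0.4,-0.9]},
    {"slide":[0,0,0]},
    {"slide":[0,0,-0.02]},
    {"slide":[0,0,-0.018]},
    {"slide":[0,0,0]},
  ],
)

```text
schema error: expected keys slide, rot
```

```bash
python3 st.py
```

```text
t 2.3 pos [ 0.4605 -0.2941  0.0654] yaw_y 0.22 z [ 6.8e-03 -3.0e-04 -1.0e+00] F [ 0.34 -0.4  -0.1 ] w 0.0852 q [-0.72  0.21  1.87  0.    1.05 -0.72]
```

Emit:
step_arm(
  steps=[
    {"slide":[-0.007,-0.0075,-0.01],"rot":[0,0.4,-0.9]},
    {"slide":[0,0,0],"rot":[0,0,0]},
    {"slide":[0,0,-0.02],"rot":[0,0,0]},
    {"slide":[0,0,-0.018],"rot":[0,0,0]},
    {"slide":[0,0,0],"rot":[0,0,0]},
  ],
)

```text
t: 2.8
ee_pos: [0.4524, -0.3034, 0.0171]
tool_rot: [0.712, 0.702, -0.001, -0.001]
contact_force: [-0.2, 0.7, 0.3]
grip_width: 0.0855
```

```bash
python3 st.py
```

```text
t 2.8 pos [ 0.4524 -0.3034  0.0171] yaw_y -0.86 z [-2.6e-03  8.0e-04 -1.0e+00] F [-0.15  0.7   0.32] w 0.0855 q [-0.73  0.29  1.88 -0.    0.97 -0.72]
```

Emit:
step_arm(
  steps=[
    {"slide":[0.001,0.002,-0.012],"rot":[0,0,0]},
    {"slide":[0,0,0],"rot":[0,0,0]},
    {"slide":[0,0,0],"rot":[0,0,0]},
  ],
)

```text
t: 3.1
ee_pos: [0.4563, -0.3044, 0.0093]
tool_rot: [0.713, 0.701, -0.0, 0.003]
contact_force: [0.2, -0.7, -0.4]
grip_width: 0.0851
```

Emit:
step_arm(
  steps=[
    {"slide":[0,0,0],"rot":[0,0,0]},
    {"slide":[0,0,0],"rot":[0,0,0]},
    {"slide":[0,0,0],"rot":[0,0,0]},
    {"slide":[0,0,0],"rot":[0,0,0]},
    {"slide":[0,0,0],"rot":[0,0,0]},
    {"slide":[0,0,0],"rot":[0,0,0]},
    {"slide":[0,0,0],"rot":[0,0,0]},
    {"slide":[0,0,0],"rot":[0,0,0]},
  ],
  fingers=0.02,
  squeeze=40,
)

```text
t: 3.9
ee_pos: [0.4574, -0.3053, 0.0118]
tool_rot: [0.713, 0.701, -0.0, 0.004]
contact_force: [-0.8, -0.4, 0.4]
grip_width: 0.0308
```

```bash
python3 st.py
```

```text
t 3.9 pos [ 0.4574 -0.3053  0.0118] yaw_y -0.91 z [ 0.0052 -0.0064 -1.    ] F [-0.75 -0.44  0.42] w 0.0308 q [-0.73  0.31  1.88 -0.    0.95 -0.71]
```

Emit:
step_arm(
  steps=[
    {"slide":[0,0,0],"rot":[0,0,0]},
    {"slide":[0,0,0],"rot":[0,0,0]},
    {"slide":[-0.002,0.003,-0.009],"rot":[-0.3,0.3,0]},
    {"slide":[0,0,0],"rot":[0,0,0]},
  ],
  fingers=0.05,
)

```text
t: 4.3
ee_pos: [0.4552, -0.302, 0.0019]
tool_rot: [0.713, 0.701, -0.004, 0.004]
contact_force: [-0.2, 0.4, -0.7]
grip_width: 0.0499
```

```bash
python3 st.py
```

```text
t 4.3 pos [ 0.4552 -0.302   0.0019] yaw_y -0.93 z [-4.000e-04 -1.180e-02 -9.999e-01] F [-0.17  0.39 -0.72] w 0.0499 q [-0.72  0.32  1.89 -0.01  0.93 -0.7 ]
```

Emit:
step_arm(
  steps=[
    {"slide":[0,0,0.001],"rot":[0.6,0,0]},
    {"slide":[0,0,0],"rot":[0,0,0]},
    {"slide":[0,0,0],"rot":[0,0,0]},
    {"slide":[0,0,0],"rot":[0,0,0]},
    {"slide":[0,0,0],"rot":[0,0,0]},
    {"slide":[0,0,0],"rot":[0,0,0]},
  ],
  fingers=0.02,
  squeeze=40,
)

```text
t: 4.9
ee_pos: [0.4554, -0.3017, 0.0028]
tool_rot: [0.713, 0.701, -0.0, -0.0]
contact_force: [-0.3, -0.3, -0.2]
grip_width: 0.0316
```

```bash
python3 st.py
```

```text
t 4.9 pos [ 0.4554 -0.3017  0.0028] yaw_y -0.91 z [-4.e-04 -1.e-04 -1.e+00] F [-0.33 -0.26 -0.16] w 0.0316 q [-0.73  0.32  1.88 -0.    0.94 -0.71]
```

Emit:
step_arm(
  steps=[
    {"slide":[0,0,0.03],"rot":[0,0,0]},
    {"slide":[0,0,0.04],"rot":[0,0,0]},
    {"slide":[0,0.02,0.04],"rot":[0,0,0]},
    {"slide":[0.007,0.045,0],"rot":[0,0,0.6]},
    {"slide":[0.007,0.045,0],"rot":[0,0,0.6]},
    {"slide":[0.007,0.045,0],"rot":[0,0,0.6]},
    {"slide":[0.007,0.045,0],"rot":[0,0,0.6]},
    {"slide":[0.007,0.045,0],"rot":[0,0,0.6]},
    {"slide":[0.007,0.045,0],"rot":[0,0,0.6]},
    {"slide":[0.007,0.045,0],"rot":[0,0,0.6]},
    {"slide":[0.007,0.03,0],"rot":[0,0,0.6]},
    {"slide":[0,0,0],"rot":[0,0,0]},
  ],
)

```text
t: 6.1
ee_pos: [0.5075, 0.0765, 0.1152]
tool_rot: [0.684, 0.73, -0.0, -0.001]
contact_force: [0.2, -0.8, -1.1]
grip_width: 0.0309
```

```bash
python3 st.py
```

```text
t 6.1 pos [0.5075 0.0765 0.1152] yaw_y 3.75 z [-9.e-04  5.e-04 -1.e+00] F [ 0.25 -0.8  -1.05] w 0.0309 q [-0.    0.07  1.92  0.    1.15 -0.07]
```

Emit:
step_arm(
  steps=[
    {"slide":[0.007,0.04,-0.02],"rot":[0,0,0.2]},
    {"slide":[0.007,0.03,-0.02],"rot":[0,0,0.1]},
    {"slide":[0,0,-0.01],"rot":[0,0,0]},
    {"slide":[0,0,0],"rot":[0,0,0]},
  ],
)

```text
t: 6.5
ee_pos: [0.5216, 0.1471, 0.0634]
tool_rot: [0.681, 0.732, -0.001, 0.001]
contact_force: [0.2, -0.0, -2.6]
grip_width: 0.0314
```

```bash
python3 st.py
python3 - <<'E'
from h import *
a=save("side","s2.png"); cv2.imwrite("pics/s2c.png",cv2.resize(a[200:330,130:300,::-1],None,fx=4.5,fy=4.5,interpolation=cv2.INTER_CUBIC))
b=save("wrist","w2.png")
E
```

```text
t 6.5 pos [0.5216 0.1471 0.0634] yaw_y 4.11 z [-5.e-04 -2.e-03 -1.e+00] F [ 0.2  -0.04 -2.62] w 0.0314 q [ 0.13  0.21  1.88 -0.    1.05  0.06]
```

View pics/s2c.png

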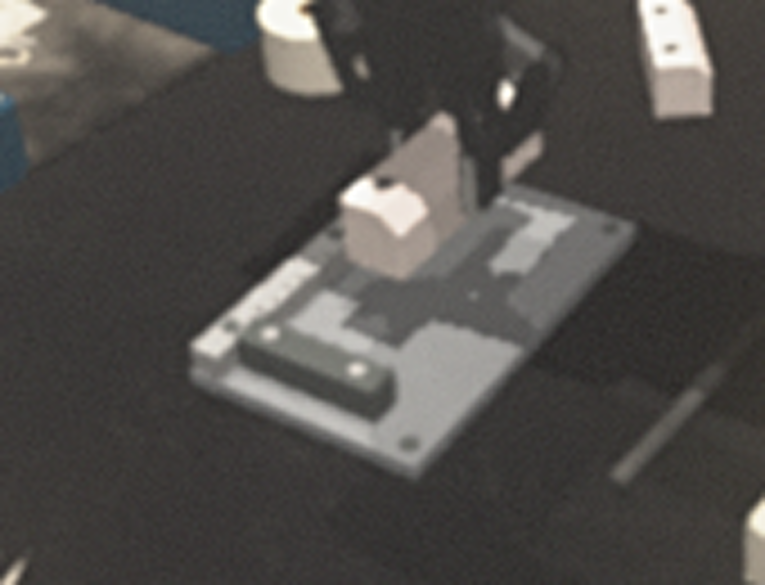

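View pics/w2.png

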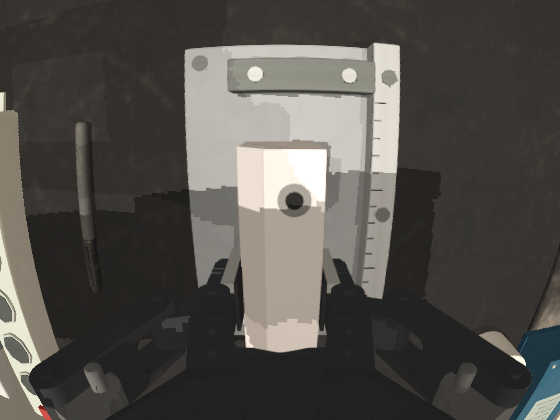

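The side and wrist views show the bar held level above the base, parallel to the fence, bevel towards the robot, and its end clear of the stop at about 25 mm. Lowering.

Emit:
step_arm(
  steps=[
    {"slide":[0.002,0.01,-0.02],"rot":[0,0,0]},
    {"slide":[0,0.005,-0.018],"rot":[0,0,0]},
    {"slide":[0,0,0],"rot":[0,0,0]},
  ],
)

```text
t: 6.9
ee_pos: [0.5277, 0.1582, 0.03]
tool_rot: [0.684, 0.73, 0.002, 0.003]
contact_force: [-1.0, -0.3, -1.8]
grip_width: 0.031
```

```bash
python3 st.py
```

```text
t 6.9 pos [0.5277 0.1582 0.03  ] yaw_y 3.75 z [ 0.008  -0.0017 -1.    ] F [-0.98 -0.26 -1.8 ] w 0.031 q [ 0.15  0.28  1.87 -0.    0.99  0.09]
```

Emit:
step_arm(
  steps=[
    {"slide":[-0.004,0.004,-0.01],"rot":[0,0.4,0.3]},
    {"slide":[0,0,0],"rot":[0,0,0]},
    {"slide":[0,0,0],"rot":[0,0,0]},
  ],
)

```text
t: 7.2
ee_pos: [0.5255, 0.1603, 0.0224]
tool_rot: [0.683, 0.731, 0.001, 0.002]
contact_force: [0.1, 0.1, -1.3]
grip_width: 0.0311
```

```bash
python3 st.py
```

```text
t 7.2 pos [0.5255 0.1603 0.0224] yaw_y 3.92 z [ 0.0042 -0.0016 -1.    ] F [ 0.08  0.13 -1.25] w 0.0311 q [ 0.15  0.29  1.87 -0.    0.97  0.09]
```

Emit:
step_arm(
  steps=[
    {"slide":[-0.002,0.003,-0.005],"rot":[0,0.2,0.1]},
    {"slide":[0,0.003,0],"rot":[0,0,0]},
    {"slide":[0,0,0],"rot":[0,0,0]},
  ],
)

```text
t: 7.5
ee_pos: [0.5244, 0.1665, 0.0186]
tool_rot: [0.682, 0.731, 0.001, 0.001]
contact_force: [-0.2, 0.5, -1.6]
grip_width: 0.0312
```

```bash
python3 st.py
```

```text
t 7.5 pos [0.5244 0.1665 0.0186] yaw_y 3.99 z [ 0.0028 -0.0012 -1.    ] F [-0.22  0.51 -1.57] w 0.0312 q [ 0.17  0.3   1.87 -0.    0.97  0.1 ]
```

Emit:
step_arm(
  steps=[
    {"slide":[0,0.002,-0.003],"rot":[0,0.1,0]},
    {"slide":[0,0.001,0],"rot":[0,0,0]},
    {"slide":[0,0.001,0],"rot":[0,0,0]},
    {"slide":[0,0.001,0],"rot":[0,0,0]},
  ],
)

```text
t: 7.9
ee_pos: [0.5246, 0.1722, 0.0156]
tool_rot: [0.682, 0.732, -0.0, 0.001]
contact_force: [0.4, -0.9, -1.3]
grip_width: 0.0314
```

```bash
python3 st.py
```

```text
t 7.9 pos [0.5246 0.1722 0.0156] yaw_y 4.03 z [ 0.0013 -0.0012 -1.    ] F [ 0.42 -0.88 -1.31] w 0.0314 q [ 0.18  0.31  1.87 -0.    0.97  0.11]
```

Emit:
step_arm(
  steps=[
    {"slide":[0,0.001,0],"rot":[0,0,0]},
    {"slide":[0,0.001,0],"rot":[0,0,0]},
  ],
)

```text
t: 8.1
ee_pos: [0.5247, 0.1723, 0.0157]
tool_rot: [0.681, 0.732, -0.002, 0.002]
contact_force: [-0.7, -5.8, 1.1]
grip_width: 0.0313
```

Emit:
step_arm(
  steps=[
    {"slide":[0,0.001,0],"rot":[0,0,0]},
    {"slide":[0,0.001,0],"rot":[0,0,0]},
  ],
)

```text
t: 8.3
ee_pos: [0.5248, 0.1723, 0.016]
tool_rot: [0.681, 0.732, -0.003, 0.003]
contact_force: [-0.9, -4.5, 0.5]
grip_width: 0.0311
```

```bash
python3 st.py
python3 - <<'E'
from h import *
a=save("side","s3.png"); cv2.imwrite("pics/s3c.png",cv2.resize(a[200:330,130:300,::-1],None,fx=4.5,fy=4.5,interpolation=cv2.INTER_CUBIC))
b=save("wrist","w3.png")
E
```

```text
t 8.3 pos [0.5248 0.1723 0.016 ] yaw_y 4.13 z [ 3.0e-04 -8.5e-03 -1.0e+00] F [-0.87 -4.48  0.53] w 0.0311 q [ 0.18  0.31  1.86 -0.01  0.97  0.11]
```

View pics/s3c.png

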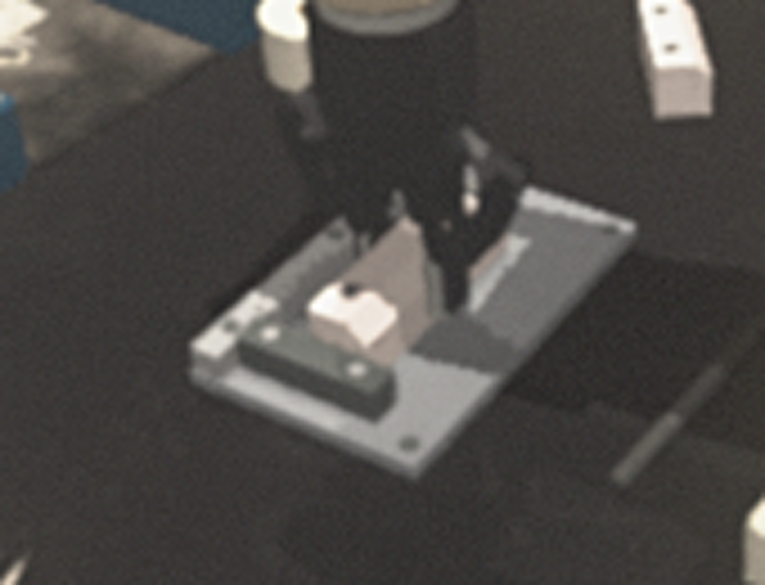

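View pics/w3.png

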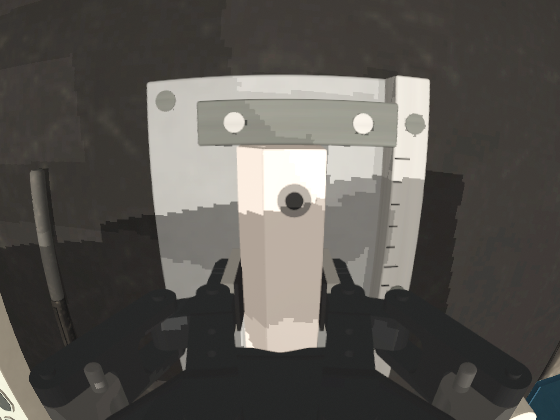

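The bar's end is at the stop: the contact force rose to about 5 N at the predicted position, and the wrist view at (285,147) shows them touching. Setting it down and releasing with a small opening.

Emit:
step_arm(
  steps=[
    {"slide":[0,-0.0005,-0.001],"rot":[0.4,0,0]},
    {"slide":[0,0,-0.001],"rot":[0,0,0]},
  ],
)

```text
t: 8.6
ee_pos: [0.5252, 0.1717, 0.0147]
tool_rot: [0.681, 0.732, -0.0, 0.001]
contact_force: [-3.3, -2.2, 10.1]
grip_width: 0.0312
```

```bash
python3 st.py
```

```text
t 8.6 pos [0.5252 0.1717 0.0147] yaw_y 4.11 z [ 8.e-04 -1.e-03 -1.e+00] F [-3.33 -2.23 10.1 ] w 0.0312 q [ 0.17  0.31  1.86 -0.    0.97  0.1 ]
```

Emit:
step_arm(
  steps=[
    {"slide":[0,0,0],"rot":[0,0,0]},
    {"slide":[0,0,0],"rot":[0,0,0]},
    {"slide":[0,0,0],"rot":[0,0,0]},
    {"slide":[0,0,0],"rot":[0,0,0]},
  ],
  fingers=0.047,
)

```text
t: 9.0
ee_pos: [0.5262, 0.1724, 0.0155]
tool_rot: [0.681, 0.732, 0.001, 0.001]
contact_force: [0.6, -0.4, -0.8]
grip_width: 0.0473
```

```bash
python3 st.py
```

```text
t 9.0 pos [0.5262 0.1724 0.0155] yaw_y 4.09 z [ 2.9e-03  5.0e-04 -1.0e+00] F [ 0.58 -0.39 -0.82] w 0.0473 q [ 0.17  0.31  1.86 -0.    0.97  0.1 ]
```

Emit:
step_arm(
  steps=[
    {"slide":[0,0,0.01],"rot":[0,0,0]},
    {"slide":[0,0,0.03],"rot":[0,0,0]},
    {"slide":[0,0,0.04],"rot":[0,0,0]},
    {"slide":[0,0,0.01],"rot":[0,0,0]},
    {"slide":[-0.03,0,0],"rot":[0,0,0]},
    {"slide":[-0.03,0,0],"rot":[0,0,0]},
    {"slide":[0,0,0],"rot":[0,0,0]},
    {"slide":[0,0,0],"rot":[0,0,0]},
  ],
)

```text
t: 9.8
ee_pos: [0.4647, 0.1727, 0.1121]
tool_rot: [0.681, 0.732, 0.002, 0.002]
contact_force: [0.2, -0.2, 0.2]
grip_width: 0.047
```

```bash
python3 st.py
python3 - <<'E'
from h import *
ci=camera_info("wrist")
b=save("wrist","w4.png")
a=save("top","t4.png"); cv2.imwrite("pics/t4c.png",cv2.resize(a[195:257,150:240,::-1],None,fx=8.8,fy=8.8,interpolation=cv2.INTER_NEAREST))
a=save("side","s4.png"); cv2.imwrite("pics/s4c.png",cv2.resize(a[200:330,130:300,::-1],None,fx=4.5,fy=4.5,interpolation=cv2.INTER_CUBIC))
E
```

```text
t 9.8 pos [0.4647 0.1727 0.1121] yaw_y 4.1 z [ 0.0056  0.0013 -1.    ] F [ 0.18 -0.16  0.21] w 0.047 q [0.2  0.03 1.97 0.   1.13 0.12]
```

View pics/w4.png

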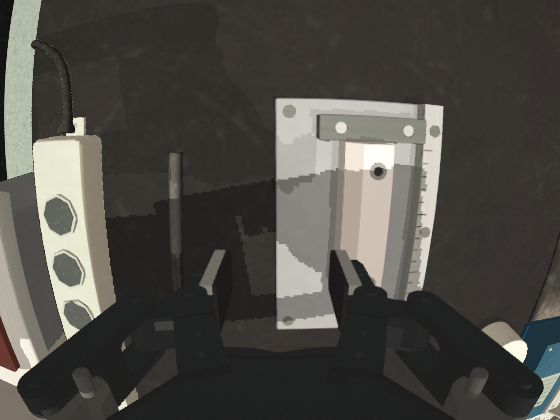

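View pics/s4c.png

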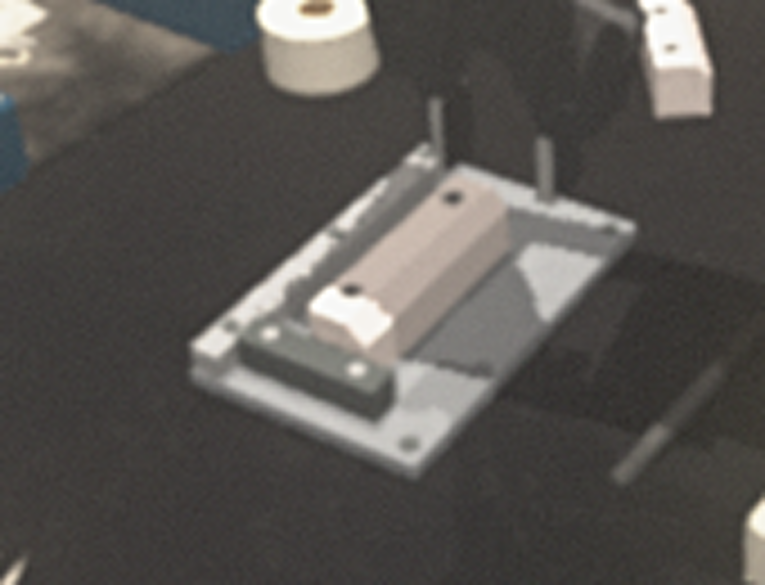

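The bar lies flat, parallel to the fence and at the stop, let go (side view). Now I'll close the fingers and go to the bevel side.

Emit:
step_arm(
  steps=[
    {"slide":[0,0,0],"rot":[0,0,0]},
    {"slide":[0,0,0],"rot":[0,0,0]},
    {"slide":[0,-0.002,-0.02],"rot":[0,0.3,0]},
    {"slide":[0.005,0,-0.02],"rot":[0,0,0]},
    {"slide":[0.005,0,-0.01],"rot":[0,0,0]},
    {"slide":[0,0,0],"rot":[0,0,0]},
    {"slide":[0,0,0],"rot":[0,0,0]},
  ],
  fingers=0,
  squeeze=80,
)

```text
t: 10.65
ee_pos: [0.4788, 0.1703, 0.0604]
tool_rot: [0.682, 0.731, 0.001, -0.0]
contact_force: [-0.0, -0.0, 0.1]
grip_width: 0.0001
```

```bash
python3 st.py
python3 - <<'E'
from h import *
a=save("side","s5.png"); cv2.imwrite("pics/s5c.png",cv2.resize(a[200:330,130:300,::-1],None,fx=4.5,fy=4.5,interpolation=cv2.INTER_CUBIC))
E
```

```text
t 10.65 pos [0.4788 0.1703 0.0604] yaw_y 4.0 z [ 2.0e-04  1.3e-03 -1.0e+00] F [-0.02 -0.01  0.08] w 0.0001 q [0.19 0.14 1.97 0.   1.04 0.12]
```

View pics/s5c.png

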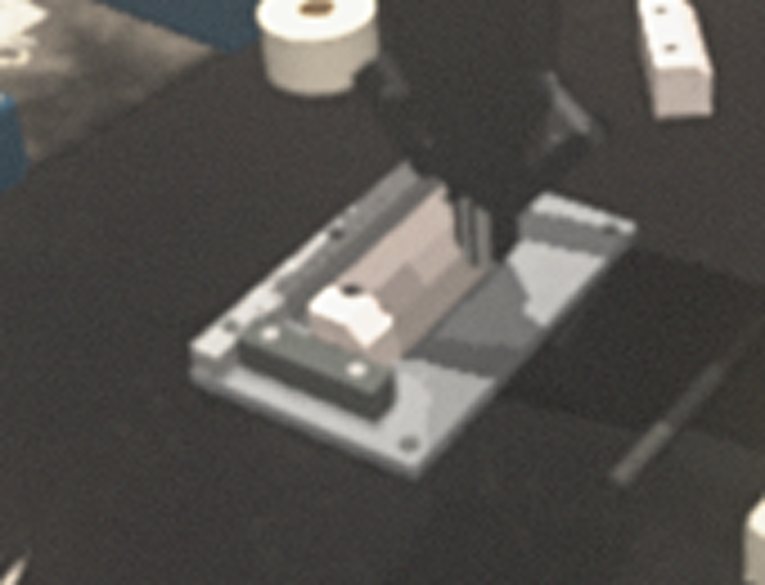

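Emit:
step_arm(
  steps=[
    {"slide":[0.003,0,-0.009],"rot":[0,0,0]},
    {"slide":[0.003,0,-0.004],"rot":[0,0,0]},
    {"slide":[0,0,0],"rot":[0,0,0]},
    {"slide":[0,0,0],"rot":[0,0,0]},
  ],
)

```text
t: 11.1
ee_pos: [0.4866, 0.1707, 0.0484]
tool_rot: [0.682, 0.731, 0.002, 0.001]
contact_force: [0.0, -0.0, -0.1]
grip_width: 0.0001
```

```bash
python3 st.py
```

```text
t 11.1 pos [0.4866 0.1707 0.0484] yaw_y 4.01 z [ 0.0037  0.002  -1.    ] F [ 0.04 -0.02 -0.14] w 0.0001 q [0.18 0.17 1.95 0.   1.01 0.11]
```

Emit:
step_arm(
  steps=[
    {"slide":[0.002,0,-0.006],"rot":[0,0,0]},
    {"slide":[0.002,0,0],"rot":[0,0,0]},
    {"slide":[0.002,0,0],"rot":[0,0,0]},
    {"slide":[0.002,0,0],"rot":[0,0,0]},
  ],
)

```text
t: 11.5
ee_pos: [0.4952, 0.1708, 0.0422]
tool_rot: [0.682, 0.731, 0.002, 0.001]
contact_force: [0.0, -0.2, 0.0]
grip_width: 0.0
```

```bash
python3 st.py
```

```text
t 11.5 pos [0.4952 0.1708 0.0422] yaw_y 4.02 z [ 0.0042  0.0021 -1.    ] F [ 0.04 -0.17  0.03] w 0.0 q [0.18 0.2  1.94 0.   1.   0.11]
```

Emit:
step_arm(
  steps=[
    {"slide":[0.003,0,0],"rot":[0,0,0]},
    {"slide":[0.002,0,0],"rot":[0,0,0]},
    {"slide":[0.001,0,0],"rot":[0,0,0]},
  ],
)

```text
t: 11.8
ee_pos: [0.5022, 0.1708, 0.0425]
tool_rot: [0.682, 0.731, 0.002, 0.001]
contact_force: [0.1, 0.0, 0.2]
grip_width: 0.0004
```

Emit:
step_arm(
  steps=[
    {"slide":[0.002,0,0],"rot":[0,0,0]},
    {"slide":[0.002,0,0],"rot":[0,0,0]},
  ],
)

```text
t: 12.0
ee_pos: [0.5065, 0.1708, 0.0426]
tool_rot: [0.682, 0.731, 0.002, 0.001]
contact_force: [-0.3, 0.5, -0.4]
grip_width: -0.0002
```

```bash
python3 st.py
python3 - <<'E'
from h import *
a=save("side","s6.png"); cv2.imwrite("pics/s6c.png",cv2.resize(a[200:330,130:300,::-1],None,fx=4.5,fy=4.5,interpolation=cv2.INTER_CUBIC))
E
```

```text
t 12.0 pos [0.5065 0.1708 0.0426] yaw_y 4.02 z [ 0.0049  0.0022 -1.    ] F [-0.26  0.48 -0.38] w -0.0002 q [0.18 0.22 1.91 0.   1.   0.11]
```

View pics/s6c.png

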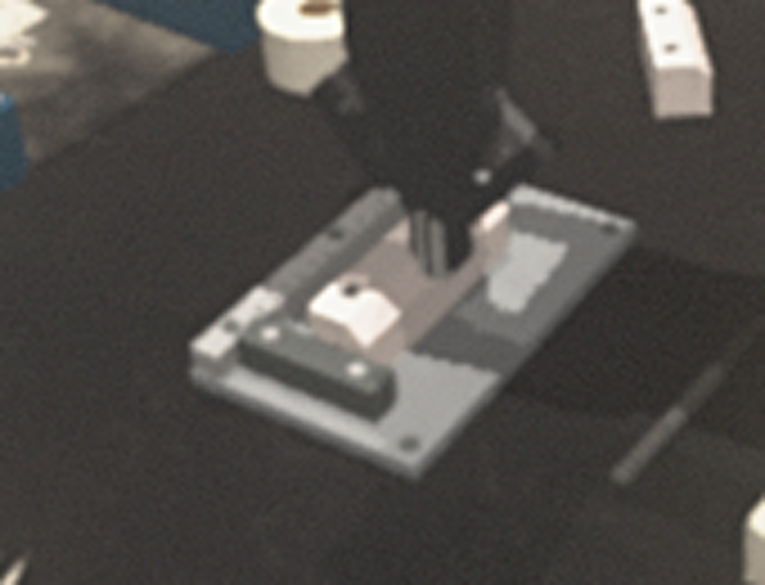

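Emit:
step_arm(
  steps=[
    {"slide":[0.002,0.0001,-0.0002],"rot":[0,0,0]},
    {"slide":[0.002,0.0001,-0.0002],"rot":[0,0,0]},
    {"slide":[0.002,0.0001,-0.0002],"rot":[0,0,0]},
  ],
)

```text
t: 12.35
ee_pos: [0.5127, 0.1712, 0.0423]
tool_rot: [0.682, 0.731, 0.002, 0.001]
contact_force: [-1.9, -0.9, 3.6]
grip_width: -0.0001
```

```bash
python3 st.py
```

```text
t 12.35 pos [0.5127 0.1712 0.0423] yaw_y 4.02 z [ 0.004   0.0022 -1.    ] F [-1.88 -0.86  3.59] w -0.0001 q [0.18 0.24 1.89 0.   1.01 0.1 ]
```

Emit:
step_arm(
  steps=[
    {"slide":[0.002,0.0001,0],"rot":[0,0,0]},
    {"slide":[0.002,0.0001,0],"rot":[0,0,0]},
    {"slide":[0.002,0.0001,0],"rot":[0,0,0]},
    {"slide":[0.002,0.0001,0],"rot":[0,0,0]},
  ],
)

```text
t: 12.75
ee_pos: [0.5214, 0.1717, 0.0424]
tool_rot: [0.682, 0.732, 0.002, 0.001]
contact_force: [-1.1, -0.1, 2.4]
grip_width: 0.0001
```

```bash
python3 st.py
python3 - <<'E'
from h import *
a=save("side","s7.png"); cv2.imwrite("pics/s7c.png",cv2.resize(a[200:330,130:300,::-1],None,fx=4.5,fy=4.5,interpolation=cv2.INTER_CUBIC))
save("wrist","w7.png")
E
```

```text
t 12.75 pos [0.5214 0.1717 0.0424] yaw_y 4.03 z [ 0.004   0.0022 -1.    ] F [-1.08 -0.13  2.39] w 0.0001 q [0.17 0.26 1.87 0.   1.01 0.1 ]
```

View pics/s7c.png

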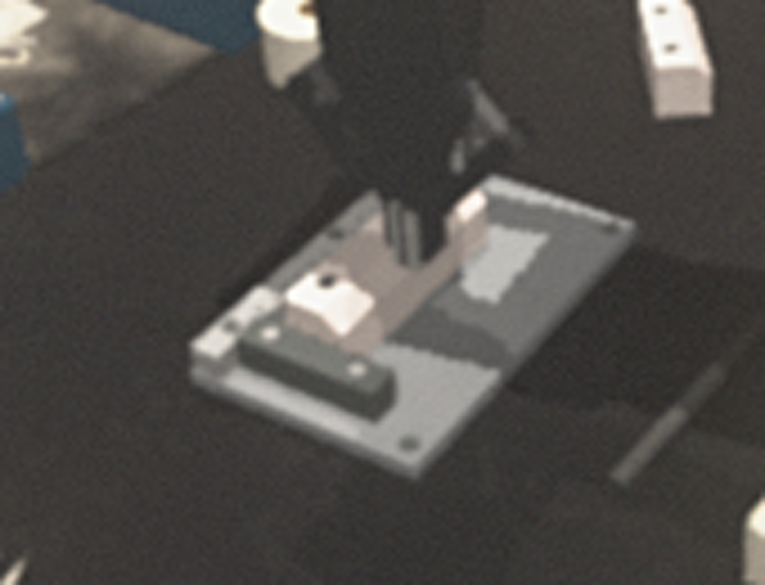

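View pics/w7.png

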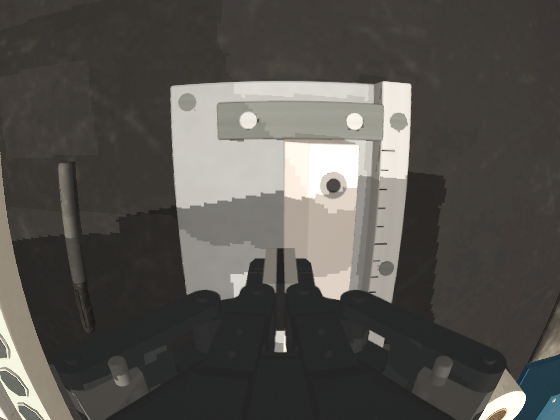

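Emit:
step_arm(
  steps=[
    {"slide":[0.002,0.0001,0],"rot":[0,0,0]},
    {"slide":[0.002,0.0001,0],"rot":[0,0,0]},
    {"slide":[0.002,0.0001,0],"rot":[0,0,0]},
    {"slide":[0.002,0.0001,0],"rot":[0,0,0]},
    {"slide":[0.002,0.0001,0],"rot":[0,0,0]},
    {"slide":[0.002,0.0001,0],"rot":[0,0,0]},
  ],
)

```text
t: 13.45
ee_pos: [0.5343, 0.1723, 0.0423]
tool_rot: [0.682, 0.732, 0.002, 0.001]
contact_force: [-1.5, 0.4, 2.0]
grip_width: 0.0001
```

```bash
python3 st.py
python3 - <<'E'
from h import *
a=save("side","s8.png"); cv2.imwrite("pics/s8c.png",cv2.resize(a[200:330,130:300,::-1],None,fx=4.5,fy=4.5,interpolation=cv2.INTER_CUBIC))
save("wrist","w8.png")
E
```

```text
t 13.45 pos [0.5343 0.1723 0.0423] yaw_y 4.03 z [ 0.0039  0.0022 -1.    ] F [-1.49  0.43  1.95] w 0.0001 q [0.17 0.28 1.84 0.   1.02 0.1 ]
```

View pics/w8.png

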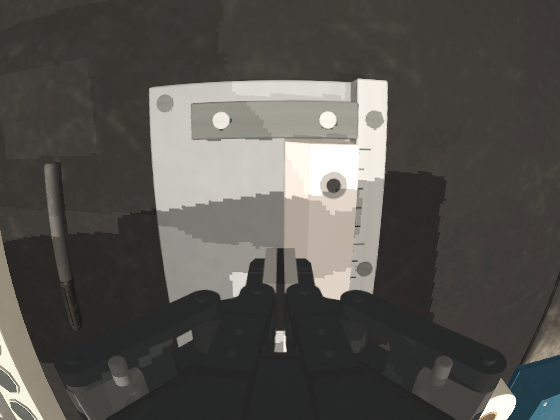

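The bar is a few mm short of the fence and square to it, with its end at the stop (row 140). Continuing in small steps.

Emit:
step_arm(
  steps=[
    {"slide":[0.0015,0.0003,0],"rot":[0,0,0]},
    {"slide":[0.0015,0.0003,0],"rot":[0,0,0]},
    {"slide":[0.0015,0.0003,0],"rot":[0,0,0]},
  ],
)

```text
t: 13.85
ee_pos: [0.5384, 0.173, 0.0421]
tool_rot: [0.682, 0.732, 0.001, 0.0]
contact_force: [-6.0, -1.0, 5.5]
grip_width: 0.0001
```

Emit:
step_arm(
  steps=[
    {"slide":[0.001,0.0003,0],"rot":[0,0,0]},
    {"slide":[0.001,0.0003,0],"rot":[0,0,0]},
  ],
)

```text
t: 14.05
ee_pos: [0.5384, 0.173, 0.0421]
tool_rot: [0.682, 0.732, -0.001, -0.001]
contact_force: [-5.9, -1.8, 7.0]
grip_width: 0.0002
```

```bash
python3 st.py
```

```text
t 14.05 pos [0.5384 0.173  0.0421] yaw_y 4.04 z [-3.2e-03 -1.0e-04 -1.0e+00] F [-5.92 -1.77  6.96] w 0.0002 q [0.17 0.3  1.82 0.   1.03 0.1 ]
```

Emit:
step_arm(
  steps=[
    {"slide":[0.0016,0.0003,-0.0008],"rot":[0,0,0]},
    {"slide":[0.0016,0.0003,-0.0008],"rot":[0,0,0]},
  ],
)

```text
t: 14.25
ee_pos: [0.5387, 0.1729, 0.0418]
tool_rot: [0.682, 0.732, -0.004, -0.003]
contact_force: [-12.7, -3.1, 17.1]
grip_width: -0.0002
```

```bash
python3 st.py
```

```text
t 14.25 pos [0.5387 0.1729 0.0418] yaw_y 4.07 z [-0.011  -0.0021 -0.9999] F [-12.69  -3.08  17.13] w -0.0002 q [ 0.17  0.3   1.81 -0.    1.04  0.1 ]
```

Emit:
step_arm(
  steps=[
    {"slide":[0.0013,0.0002,-0.0003],"rot":[0,0,0]},
    {"slide":[0.0013,0.0002,-0.0003],"rot":[0,0,0]},
  ],
)

```text
t: 14.45
ee_pos: [0.5384, 0.1729, 0.0421]
tool_rot: [0.681, 0.732, -0.008, -0.005]
contact_force: [-7.0, -1.3, 9.2]
grip_width: -0.0003
```

```bash
python3 st.py
python3 - <<'E'
from h import *
a=save("side","s9.png"); cv2.imwrite("pics/s9c.png",cv2.resize(a[200:330,130:300,::-1],None,fx=4.5,fy=4.5,interpolation=cv2.INTER_CUBIC))
save("wrist","w9.png")
import time
for i in range(4): camera("top"); s=readout.state(); print(s["t"],s["contact_force"].round(1),s["ee_pos"].round(4))
E
```

```text
t 14.45 pos [0.5384 0.1729 0.0421] yaw_y 4.1 z [-0.0182 -0.0037 -0.9998] F [-7.01 -1.29  9.17] w -0.0003 q [ 0.17  0.31  1.81 -0.    1.05  0.1 ]
14.6 [-8.3 -1.7 10.2] [0.5384 0.173  0.0421]
14.65 [-7.3 -1.9  9.6] [0.5384 0.1729 0.0421]
14.7 [-8.8 -1.1 10.1] [0.5384 0.1729 0.0421]
14.75 [-7.2 -2.1  9.6] [0.5384 0.173  0.0421]
```

View pics/w9.png

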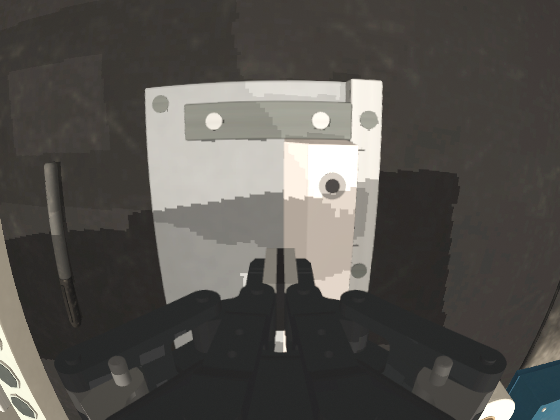

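View pics/s9c.png

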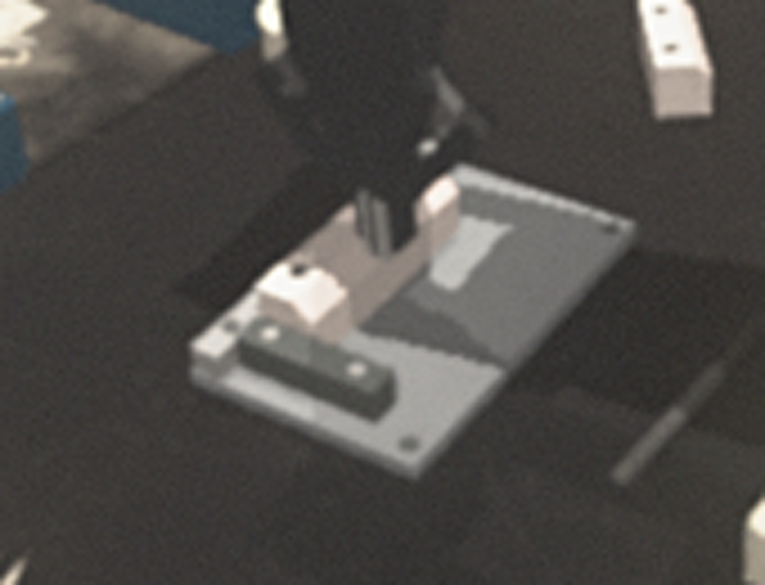

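Run:
```python
from h import *
a=cv2.imread("pics/w9.png"); b=cv2.imread("pics/w3.png")
A=cv2.resize(a[90:170,260:380],None,fx=6,fy=6,interpolation=cv2.INTER_NEAREST);B=cv2.resize(b[125:165,220:340],None,fx=5,fy=5,interpolation=cv2.INTER_NEAREST)
cv2.imwrite("pics/w9z.png",A);cv2.imwrite("pics/w3z.png",B)
# jig pose from top, predicted
c,s=np.cos(.0709),np.sin(.0709)
W=lambda q:[.5275+c*q[0]-s*q[1],.1624+s*q[0]+c*q[1],q[2]]
for n,q in dict(corner=(.045,.07,.012),stop13=(.013,.07,.012),barTop_fence=(.045,.07,.048),barbev=(.013,.07,.038),bar_g4=(.045,.066,.048),bar13_g4=(.013,.066,.038),fenceTop=(.045,.05,.028),stoptop=(.02,.07,.032)).items(): print(n,proj("wrist",W(q)).round(1))
```

```text
corner [342.1 136.1]
stop13 [281.9 135.2]
barTop_fence [356.4 141.5]
barbev [281.2 138.5]
bar_g4 [356.1 150.8]
bar13_g4 [281.2 147.4]
fenceTop [346.2 178.6]
stoptop [296.4 137.7]
```

View pics/w9z.png

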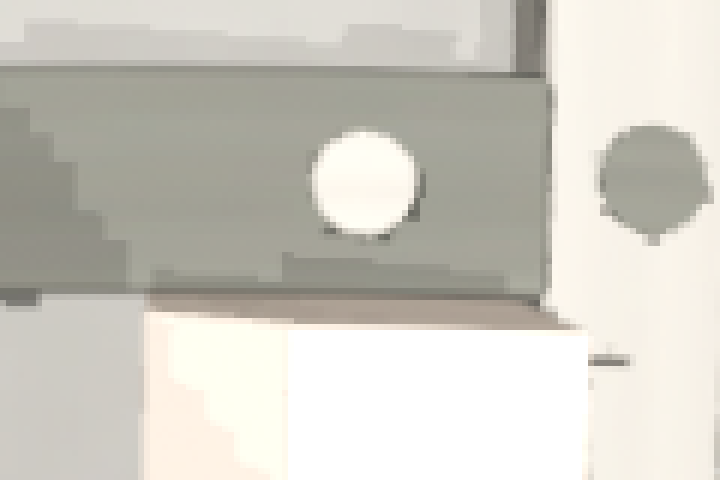

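View pics/w3z.png

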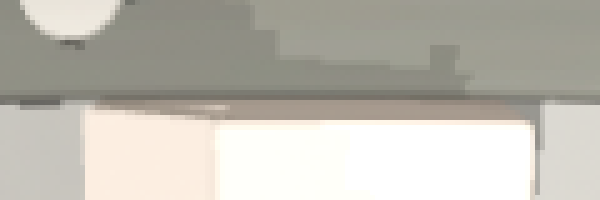

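```bash
python3 st.py; python3 -c "
from h import *
arm.job_done()"; python3 st.py
```

```text
t 14.75 pos [0.5384 0.173  0.0421] yaw_y 4.1 z [-0.0181 -0.0036 -0.9998] F [-7.21 -2.1   9.63] w 0.0001 q [ 0.17  0.31  1.81 -0.    1.05  0.1 ]
the job is handed in; nothing more can be done
the job is handed in; nothing more can be done
```

I put the long white bar in the jig and handed the job in at 14.8 s, with the closed fingertips still pushing on its bevel. No verdict was reported.

I slid it up to the stop, set it flat on the base with the bevel away from the fence, and let go. Then I pushed it about 30 mm across to the fence by the bevel and held the push.

**Last checks**
- **Push:** it held steady at about 7–9 N towards the fence and about 10 N down, roughly 12–13 N in all. That is a little under the 15 N asked for, and at times just under the 8 N recommended towards the fence. An earlier step briefly reached about 21 N, so I eased off.
- **Seating:** the last pictures showed the bar flat and square against the fence. Its end looked about 1 mm or less from the stop, within the 4 mm allowed.
- **Other items:** I touched nothing else. The marker and short bar looked unmoved in the last side view. The label roll was last clearly in view before the final push, since the arm hid part of it afterwards.

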